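Fit the cutter cogs on the spice mill and set it to medium

ROBOT

A 6-joint arm with a two-finger parallel gripper is mounted at the origin on the work surface. World frame = base frame: x ahead of the robot, y to its left, z up, the work surface at z = 0. Lengths are in m, angles in rad, forces in N, time in s.
With the tool pointing down it reaches from about 0.4 to 0.825 m from the base axis. Payload 7 kg.
Tool frame: the origin (TCP) lies at the very end of the fingers, on their centre line; the grasp point (between the pads) lies 19 mm behind it; z points along the fingers, x is the direction in which the jaws open and shut, and the axes are right-handed (so a half turn about z gives the same grasp; the last joint's range is limited). The gripper opens to 88 mm and grips with 3 to 60 N. Pads are 19 mm wide; open, the fingers measure 130 mm over their backs; the gripper's body (78 mm by 193 mm) begins 47 mm behind the grasp point.
Start: joints at [0.288, 0.359, 0.012, 0, -1.224, -0.288], TCP at [0.675, -0, 0.227] pointing down, gripper open.
Joint ranges: [-3.07, 3.07], [-1.43, 2.12], [-1.02, 1.25], [-3.03, 1.67], [-3.05, -0], [-3.03, 3.03]. Speed limits (rad/s): [2.39, 2.39, 3.01, 3.14, 3.14, 3.14].

INTERFACE

Orientations are given as [roll, pitch, yaw] about the fixed x, y, z axes, in that order (R = Rz(yaw) Ry(pitch) Rx(roll)).
In Python, from station import telemetry, grab_frame, arm, regions_of, pinpoint gives the robot as it stands. The module is installed in compiled form; this text tells all that it offers.
- The arm moves only by the shell command python3 -m inch 'ROWS' [FORCE]. ROWS is text: rows parted by semicolons, each of 7 numbers parted by spaces: the opening, from 0 (shut) to 1 (fully open), then the shift along the world's x, y, z in cm, then the turn, a rotation vector about the world's x, y, z in degrees. A call has 1 to 12 rows; each row is the pose to reach, as a shift and turn from the pose measured when the call began; what a row does not reach only later rows make up. A row lasts 1/8 s, in which the tool goes at most 62.5 mm and 10.7 degrees, less where a joint would pass 70% of its speed; a pose out of reach is approached as far as the arm can. A call with a gripper value outside its range is refused whole. The fingers move at their own pace and stop on an object; FORCE is the grip in N (left out, the last holds). Time passes only in rows, so rows that repeat a pose let the fingers close. It gives the time, the measured TCP pose, the force and the opening at its end, in the units of the state.
- telemetry.get_state(): the state, without advancing time (a new reading comes with each control period).
- grab_frame(name): name is "scene" or "side" or "wrist"; returns a dict with "pixels" (420x560x3 uint8, red, green, blue), "fx", "fy", "cx", "cy" (pixels), "R" (3x3) and "t" (3): a world point X has camera coordinates R X + t. Camera axes: x right, y down, z forward; pixel columns grow to the right and rows downward; lengths in m; the calibration is good to about 2 mm. A picture is of the moment at which its call begins. There is no depth.
- arm.job_done(): hands the job in, once; it reports no verdict.
Trained networks look in the newest picture that a camera, given by its name, has taken for a name from the list of things; names that differ only in an ending like _2 or _b are one class to them, and where a whole thing is asked for, a point or a joint stands for the part that bears it (a point fixed in the world has none). Each returns a list of dicts, best first, with "p" (0 to 1); they miss things now and then, are a little off and sometimes report something else, mostly with a low value. They report only what shows in the picture. A call takes as long as a camera call. They do not tell look-alikes from the thing itself.
- regions_of(camera, name): "pixels" (420x560 bool, what is visible of it) and "bbox" ([left, top, right, bottom] in pixels, round what is visible of it).
- pinpoint(camera, name): "location" ([column, row] in pixels: a listed point, or the origin of a listed thing).
The state is a dict: "t": time; "q": joint angles; "qd": joint speeds; "joint_efforts": joint torques, N m; "eef_pos": TCP position; "ee_rot": TCP orientation; "force": force on the tool from outside, world axes, zero at the start; "moment": the same for the moment, N m; "width": finger opening in m.
Only numpy, scipy, OpenCV 4.12 (cv2) and the standard library are available. Lean on these libraries where they do the work, as an engineer would, in place of code of your own. Each camera call takes 0.05 s, during which the arm holds its last target. There are 200 camera calls.

TASK

Get the spice mill ready: first swing its red-handled lever to the white loading mark, then slide every cutter cog lying on the counter onto the keyed hub, in any order, collar up and each fully home. Next turn the black T-knob clockwise until its clutch slips (its white mark moves clearly away from the red mark of the ring under it), and stop there without cranking on. Last, swing the lever to the green mark, leaving the jar, the scoop and the brass weight where they are.

Things in the scene. Friction and masses are not known exactly. Their poses are not given: they have to be found in the camera images.
- mill: fixed green mill base, about 250 x 300 mm, grey deck on top at 51 mm above the counter. Origin on the counter under the middle, z up. The hub, the knob and the lever stand on its deck.
- hub: fixed steel hub on the mill's deck, origin at its foot on the axis (50 mm above the counter), z up. Flange 52 mm across, 8 mm high; above it a round shaft 24 mm in diameter to 70 mm above the origin, tapering to 14 mm at its tip at 80 mm. Cogs stack: fully home, their undersides are 8, 30 and 52 mm above the origin.
- hub_seat (a point): top of the hub's flange on the axis, where the first cog's underside seats.
- key_top (a point): top of the hub's single red key (master spline), 14.5 mm from the axis towards the hub's own +x, 68 mm above its origin. The key is 6 mm wide, stands out to 17 mm radius and runs from the flange to here. A cog goes down only with its keyway over the key (0.1 rad to either side); turned wrong it rests on this top.
- keyway_a (a point): top of the cog's keyway, 22 mm above its underside, 16.5 mm from the bore's axis towards the cog's own +x. The keyway is 9 mm wide, reaches out to 19.5 mm radius and runs the full height; a red stripe on the disc marks it.
- keyway_b (a point): top of the cog's keyway, 22 mm above its underside, 16.5 mm from the bore's axis towards the cog's own +x. The keyway is 9 mm wide, reaches out to 19.5 mm radius and runs the full height; a red stripe on the disc marks it.
- keyway_c (a point): top of the cog's keyway, 22 mm above its underside, 16.5 mm from the bore's axis towards the cog's own +x. The keyway is 9 mm wide, reaches out to 19.5 mm radius and runs the full height; a red stripe on the disc marks it.
- cog_a: loose cutter cog, may be absent: toothed steel disc 80 mm across, 8 mm thick, with a brass collar on it up to 22 mm height; 0.26 kg. Collar's two gripping flats, 44 mm apart and 20 mm long, face the cog's own +y and -y. Round 27 mm bore right through along z. Origin: centre of the underside. Cogs are alike, collar up at the start.
- cog_b: loose cutter cog, may be absent: toothed steel disc 80 mm across, 8 mm thick, with a brass collar on it up to 22 mm height; 0.26 kg. Collar's two gripping flats, 44 mm apart and 20 mm long, face the cog's own +y and -y. Round 27 mm bore right through along z. Origin: centre of the underside. Cogs are alike, collar up at the start.
- cog_c: loose cutter cog, may be absent: toothed steel disc 80 mm across, 8 mm thick, with a brass collar on it up to 22 mm height; 0.26 kg. Collar's two gripping flats, 44 mm apart and 20 mm long, face the cog's own +y and -y. Round 27 mm bore right through along z. Origin: centre of the underside. Cogs are alike, collar up at the start.
- knob_grip (a point): on the axis of the black T-knob, in its grip bar, 12 mm below the bar's top. The bar, 48 mm long, 14 mm thick and 30 mm tall, runs along this point's x axis and turns with the knob about the vertical; its lower edge is 18 mm below this point, on a round foot 38 mm across. About 130 mm from the hub's axis. White mark on top at its +x end.
- screw (a joint): angle (rad) of the clamping screw, the pale metal ring 54 mm across under the T-knob with a red mark; grows as it turns clockwise seen from above. It runs easily (0.02 N m) to a hard stop at 3.0; it stays where it is left.
- clutch (a joint): angle (rad) by which the T-knob has slipped on the screw ring, 0 at the start, growing clockwise from above. It holds 0.12 N m: about 0 while the screw runs free; with the screw at its stop the knob slips and this grows. Clicked: over 0.2; over 1.4 is cranking on too far. Stays where left. In all 1.1 to 2.3 rad of turning, so the knob may have to be gripped anew.
- lever_grip (a point): on the axis of the lever's upright red handle, 16 mm below its top; the handle is a round bar 18 mm in diameter that rises about 36 mm above the lever's flat arm; the point is 20 mm above the arm and 36 mm above the deck.
- lever_pivot (a point): on the lever's vertical hinge axis, 66 mm from the handle's axis.
- lever (a joint): lever angle (rad), stops at 0 and 1.75. At 0 the handle lies from the pivot towards the mill's own -x; it grows clockwise seen from above, so at 1.57 it points to the mill's +y. White loading mark at 0.20, yellow 0.70, green 1.20, red 1.60; within 0.12 will do. About 1.5 N at the handle moves it; it stays where it is left.
- jar: bystander: spice jar with brass domed lid, 100 mm across, 165 mm tall, origin under its centre. Leave alone.
- scoop: bystander: white scoop, 60 mm wide and 185 mm long, lying on the counter, origin at its middle. Leave alone.
- weight: bystander: brass scale weight, 50 mm across, 68 mm tall, origin under its centre. Leave alone.
Things that resemble listed ones, but are neither listed nor needed, are in the scene too. Leave any brown or purple look-alike of the cog_a alone. Leave any blue look-alike of the cog_b alone.

How it is judged:
By the outcome, as a careful person would: the job done as asked, in the order asked, and still so for the second after the job is handed in, with the robot touching nothing.
Of cog_a, cog_b, cog_c only 2 to 3 are there at a start; the rules pass over those that are not, and their reading is None.
At some moment in a run one of cog_a, cog_b, cog_c may be knocked a few centimetres aside while the robot is not near it.
Once in a run the grip may slacken for a moment while it holds something.
It also fails if it takes over 210 s, if anything falls off the work surface, if the arm or the gripper's body presses on something with over 40 N, if the wrist force passes 120 N, or if a joint passes its speed limit or range.

## Working session

There is one attempt and no reset: what is moved stays moved. The work goes in short steps, Python scripts to look and compute and a shell command to move; the robot and the scene stay as the last step left them, time stands still between calls to the robot, and variables do not carry over. Pictures are saved under pics/ and viewed, about 12 in all and at most 16, crops included, and the job is handed in when it is done.

```bash
mkdir -p pics; cat > h.py <<'E'
import numpy as np, cv2
from station import telemetry, grab_frame, arm, regions_of, pinpoint
def ray(f,uv):
    R=np.array(f["R"]);t=np.array(f["t"])
    d=R.T@np.array([(uv[0]-f["cx"])/f["fx"],(uv[1]-f["cy"])/f["fy"],1.]);return -R.T@t,d
def at_z(f,uv,z):
    o,d=ray(f,uv);return o+d*(z-o[2])/d[2]
def proj(f,X):
    c=np.array(f["R"])@np.array(X)+np.array(f["t"]);return np.array([c[0]/c[2]*f["fx"]+f["cx"],c[1]/c[2]*f["fy"]+f["cy"]])
def save(f,n,box=None,s=1):
    im=cv2.cvtColor(f["pixels"],cv2.COLOR_RGB2BGR)
    if box: im=im[box[1]:box[3],box[0]:box[2]]
    cv2.imwrite("pics/"+n,cv2.resize(im,None,fx=s,fy=s,interpolation=cv2.INTER_CUBIC))
def pp(cam,f,name,z,n=5):
    for d in pinpoint(cam,name)[:n]: print(cam,name,round(d["p"],2),np.round(d["location"],1),np.round(at_z(f,d["location"],z),4))
E
python3 - <<'E'
from h import *
for c in ("scene","side","wrist"):
    f=grab_frame(c);save(f,c+"0.png",s=1.4)
    for n,z in (("cog_a",0),("keyway_a",.022),("mill",0),("hub_seat",.058),("key_top",.118),("knob_grip",.11),("lever_grip",.087),("lever_pivot",.06),("jar",0),("scoop",0),("weight",0)): pp(c,f,n,z)
print(telemetry.get_state())
E
```

```text
scene cog_a 0.88 [277.5 235.7] [ 0.6275 -0.0974  0.    ]
scene cog_a 0.85 [177.8 257.6] [ 0.6629 -0.3647  0.    ]
scene cog_a 0.65 [326.5 302.3] [ 0.8315 -0.0013  0.    ]
scene cog_a 0.61 [254.7 196.8] [ 0.4892 -0.1467  0.    ]
scene cog_a 0.6 [164.1 214.7] [ 0.5214 -0.4043  0.    ]
scene keyway_a 0.93 [276.1 236.9] [ 0.644  -0.1033  0.022 ]
scene keyway_a 0.9 [163.6 209.8] [ 0.5204 -0.4011  0.022 ]
scene keyway_a 0.9 [333.3 296.3] [0.8271 0.014  0.022 ]
scene keyway_a 0.64 [252.6 188.1] [ 0.4739 -0.1505  0.022 ]
scene keyway_a 0.63 [211.1 214.6] [ 0.552  -0.2716  0.022 ]
scene mill 0.59 [363.  205.8] [0.5575 0.1573 0.    ]
scene hub_seat 0.64 [257.4 290.7] [ 0.8067 -0.1675  0.058 ]
scene hub_seat 0.57 [346.3 180.5] [0.5059 0.1117 0.058 ]
scene key_top 0.7 [354.4 169.9] [0.5192 0.1224 0.118 ]
scene knob_grip 0.73 [350.8 208.6] [0.6366 0.0872 0.11  ]
scene knob_grip 0.25 [345.5 182.9] [0.5538 0.0917 0.11  ]
scene lever_grip 0.65 [413.1 179.8] [0.5474 0.2843 0.087 ]
scene lever_pivot 0.82 [398.  195.3] [0.5749 0.2404 0.06  ]
scene lever_pivot 0.6 [368.8 276. ] [0.802  0.1015 0.06  ]
sc
[... 2237 characters left out ...]
[0.7721 0.1168 0.    ]
{'t': 1.8, 'q': array([ 2.88105489e-01,  3.58596785e-01,  1.19237178e-02,  1.67959345e-05,
       -1.22412981e+00, -2.88116419e-01]), 'qd': array([-5.67396583e-04,  2.16031393e-04,  1.37403630e-03, -4.35630894e-04,
       -3.21857946e-04,  5.93636634e-05]), 'joint_efforts': array([ 1.12128560e-03, -5.82377136e+01,  2.93302399e+01,  7.00255349e+00,
        1.22888619e-02,  2.48271641e-05]), 'eef_pos': array([ 6.74981967e-01, -1.99074304e-05,  2.26576696e-01]), 'ee_rot': array([-3.14157565e+00, -1.78719508e-06,  3.14158743e+00]), 'force': array([-0.53863011, -0.68378732,  0.6869012 ]), 'moment': array([-0.02684876,  0.02810714,  0.0084533 ]), 'width': 0.0878018991921596}
```

View pics/scene0.png

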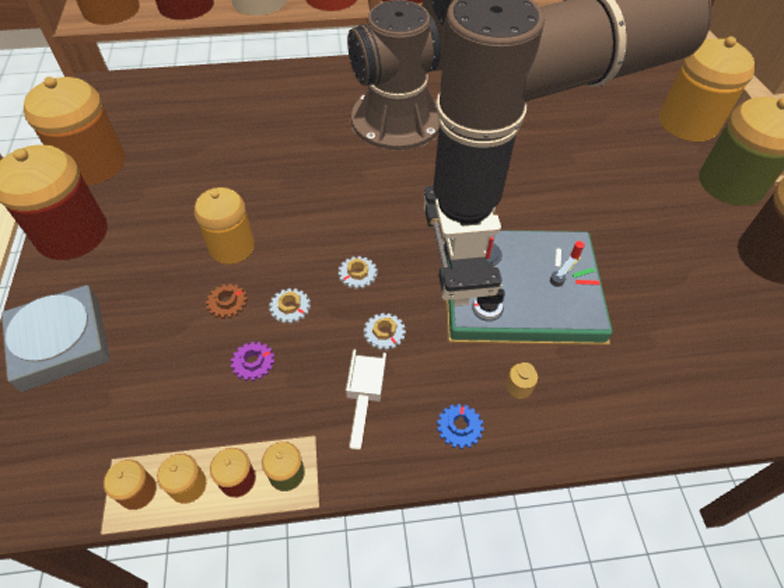

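View pics/side0.png

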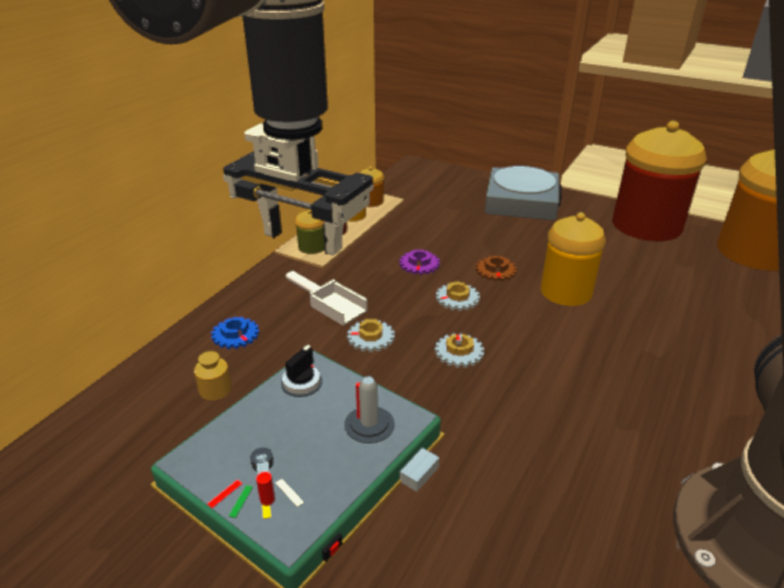

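The scene view shows three steel cogs at about (358,272), (290,305) and (385,330). The look-alikes (purple, brown, blue) are clear of them. The lever sits near yellow, and white is on the robot side. I'll go above the mill first.

```bash
python3 -m inch '1 -6 10 4 0 0 0;1 -11 18 4 0 0 0;1 -11 18 4 0 0 0;1 -11 18 4 0 0 0;1 -11 18 4 0 0 0;1 -11 18 4 0 0 0'; cat > look.py <<'E'
from h import *
import sys
f=grab_frame("wrist")
save(f,sys.argv[1],s=1.4)
for n,z in (("mill",0),("hub_seat",.058),("hub",.05),("key_top",.118),("knob_grip",.111),("lever_grip",.087),("lever_pivot",.067)): pp("wrist",f,n,z,2)
im=cv2.cvtColor(f["pixels"],cv2.COLOR_RGB2HSV)
# deck grey / green body corners
g=(cv2.inRange(im,(60,80,30),(90,255,160)))
print("cam",-np.array(f["R"]).T@np.array(f["t"]))
E
python3 look.py w1.png
```

```text
t: 2.55
eef_pos: [0.5651, 0.1798, 0.2665]
ee_rot: [-3.141, 0.0, -3.141]
force: [0.9, -0.0, 1.1]
width: 0.0879
wrist mill 0.66 [283.2 175.1] [0.5588 0.1667 0.    ]
wrist hub_seat 0.67 [334.  131.8] [0.5021 0.1102 0.058 ]
wrist hub 0.9 [330.6 132. ] [0.5046 0.1104 0.05  ]
wrist key_top 0.63 [327.6 131.4] [0.5184 0.1104 0.118 ]
wrist knob_grip 0.74 [260.  238.8] [0.5845 0.2202 0.111 ]
wrist knob_grip 0.6 [216.1 108.1] [0.6245 0.0889 0.111 ]
wrist lever_grip 0.58 [300.4 285.4] [0.539  0.2864 0.087 ]
wrist lever_pivot 0.69 [262.  236.9] [0.5849 0.2328 0.067 ]
wrist lever_pivot 0.69 [125.  143.2] [0.7367 0.1228 0.067 ]
cam [0.56424748 0.11369208 0.42366318]
```

View pics/w1.png

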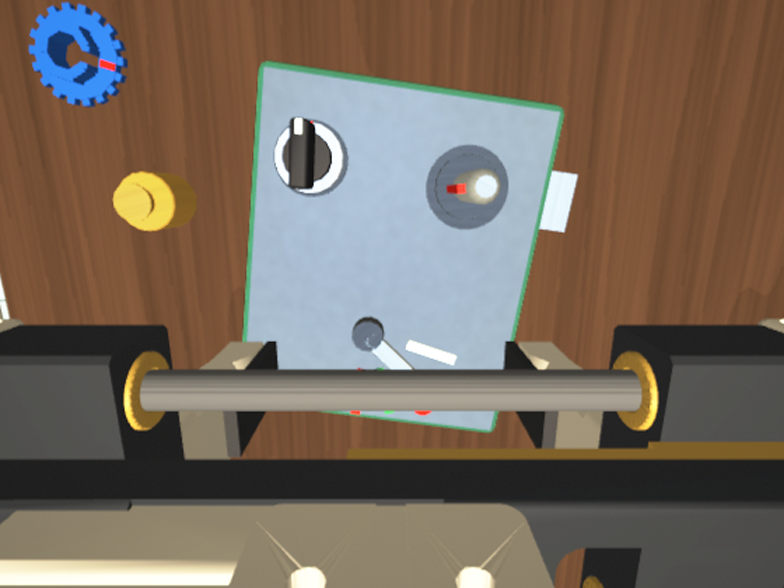

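The wrist view shows the hub at (467,187) with its key towards +x, the knob at (311,157), and the lever pivot at (368,332) with the handle partly hidden by the gripper. Next I compute the mill yaw from the deck corners and the lever geometry.

```bash
python3 - <<'E'
from h import *
f=grab_frame("wrist")
c=[at_z(f,np.array(p)/1.4,.051) for p in ((263,65),(561,109),(494,430),(246,335))]
print(np.round(c,4))
for a,b in ((0,1),(1,2),(0,3)):
    d=c[b]-c[a];print(np.hypot(*d[:2]),np.degrees(np.arctan2(d[1],d[0])))
for n,p,z in (("hub flange",(467,187),.057),("hubtip",(486,187),.13),("key",(456,188),.118),("ring",(311,158),.065),("knobmark",(297,125),.123),("knobend",(301,186),.123),("knobtopmid",(299,153),.123),("pivot",(368,333),.067),("white",(431,352),.051)):
    print(n,np.round(at_z(f,np.array(p)/1.4,z),4))
S=grab_frame("scene");D=grab_frame("side")
def tri(n,u,v):
    A=[];B=[]
    for fr,p in ((S,u),(D,v)):
        o,d=ray(fr,p);d/=np.linalg.norm(d);P=np.eye(3)-np.outer(d,d);A.append(P);B.append(P@o)
    print(n,np.round(np.linalg.solve(sum(A),sum(B)),4))
for n in ("lever_grip","lever_pivot"):
    a=pinpoint("scene",n);b=pinpoint("side",n)
    for x in a[:2]:
        for y in b[:2]: print(x["p"],y["p"]);tri(n,x["location"],y["location"])
E
```

```text
[[0.6634 0.0202 0.051 ]
 [0.4293 0.0521 0.051 ]
 [0.4659 0.3363 0.051 ]
 [0.6947 0.2408 0.051 ]]
0.23626395173511827 172.24416879252183
0.2866102569978138 82.6597875750269
0.2228541156605699 81.91909998907808
hub flange [0.5023 0.1119 0.057 ]
hubtip [0.5023 0.1122 0.13  ]
key [0.5201 0.1128 0.118 ]
ring [0.6269 0.0899 0.065 ]
knobmark [0.6249 0.0734 0.123 ]
knobend [0.6242 0.1115 0.123 ]
knobtopmid [0.6245 0.0906 0.123 ]
pivot [0.584  0.2336 0.067 ]
white [0.5278 0.2571 0.051 ]
0.77 0.86
lever_grip [0.5398 0.2925 0.0891]
0.82 0.88
lever_pivot [0.592  0.2348 0.0605]
0.6 0.88
lever_pivot [ 0.6525  0.012  -0.0931]
```

```bash
python3 -m inch '0.6 -2.4 6 -6 0 0 0;0.6 -2.4 10.5 -10 0 0 0;0.6 -2.4 10.5 -10 0 0 0;0.6 -2.4 10.5 -15 0 0 0;0.6 -2.4 10.5 -19.2 0 0 0;0.6 -2.4 10.5 -19.2 0 0 0;0.6 -2.4 10.5 -19.2 0 0 0;0.0 -2.4 10.5 -19.2 0 0 0;0 -2.4 10.5 -19.2 0 0 0;0 -2.4 10.5 -19.2 0 0 0;0 -2.4 10.5 -19.2 0 0 0;0 -2.4 10.5 -19.2 0 0 0' 8
```

```text
t: 4.8
eef_pos: [0.54, 0.2857, 0.0748]
ee_rot: [3.141, -0.001, 3.142]
force: [-5.5, 4.1, 4.2]
width: 0.0178
```

```bash
python3 -m inch '0 -0.4 -0.4 0 0 0 0;0 -0.7 -0.8 0 0 0 0;0 -1.0 -1.4 0 0 0 0;0 -1.3 -1.9 0 0 0 0;0 -1.6 -2.4 0 0 0 0;0 -1.85 -3.0 0 0 0 0;0 -1.85 -3.0 0 0 0 0;0 -1.85 -3.0 0 0 0 0'
```

```text
t: 5.8
eef_pos: [0.5218, 0.2551, 0.075]
ee_rot: [3.141, -0.001, 3.141]
force: [3.6, -1.5, 0.7]
width: 0.0178
```

```bash
python3 -m inch '0.5 0 0 0 0 0 0;0.5 0 0 0 0 0 0;0.5 0 0 0 0 0 0;0.5 0 0 6 0 0 0;0.5 0 0 12 0 0 0;1 0.5 -6 18 0 0 0;1 0.5 -7.7 20 0 0 0;1 0.5 -7.7 20 0 0 0;1 0.5 -7.7 20 0 0 0'; python3 look.py w2.png
```

```text
t: 6.92
eef_pos: [0.5264, 0.178, 0.2746]
ee_rot: [3.141, -0.002, 3.141]
force: [0.4, -0.5, -0.5]
width: 0.078
wrist mill 0.57 [254.7 171.8] [0.559  0.1615 0.    ]
wrist hub_seat 0.74 [298.1 136.9] [0.5031 0.1143 0.058 ]
wrist hub 0.79 [300.6 136.1] [0.4997 0.1134 0.05  ]
wrist hub 0.32 [180.1 113. ] [0.6409 0.0872 0.05  ]
wrist key_top 0.64 [289.  133.7] [0.5157 0.1109 0.118 ]
wrist knob_grip 0.65 [178.8 111.9] [0.6237 0.0901 0.111 ]
wrist lever_grip 0.73 [278.2 259.4] [0.5264 0.2552 0.087 ]
wrist lever_pivot 0.68 [255.8 173.3] [0.5526 0.1555 0.067 ]
wrist lever_pivot 0.63 [233.3 237.3] [0.5818 0.2343 0.067 ]
cam [0.52570046 0.11183005 0.43167748]
```

View pics/w2.png

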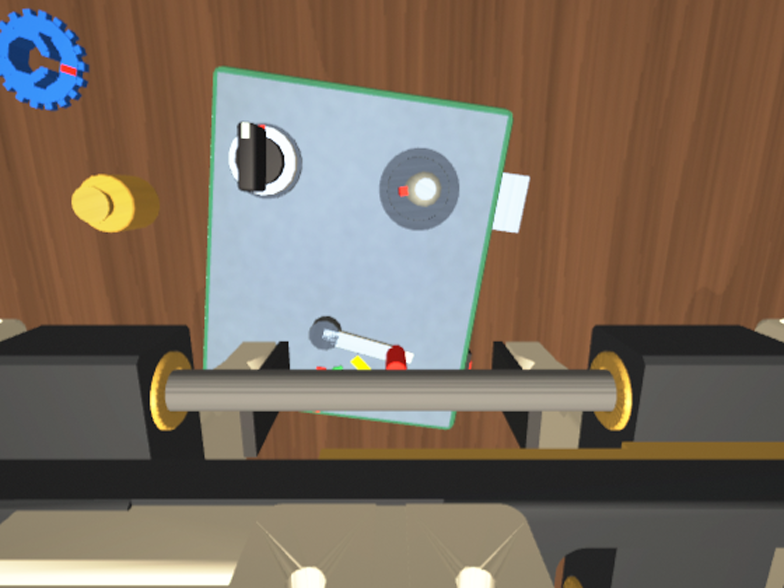

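The lever arm now covers the white mark, whose tip shows at (410,358). The key points to +x at (403,190). Next I measure the hub accurately and move over the cogs.

```bash
python3 - <<'E'
from h import *
f=grab_frame("wrist")
hsv=cv2.cvtColor(f["pixels"],cv2.COLOR_RGB2HSV)
red=(cv2.inRange(hsv,(0,150,100),(8,255,255))|cv2.inRange(hsv,(172,150,100),(180,255,255)))
red[:,:270]=0;red[:110]=0;red[160:]=0;red[:,320:]=0
ys,xs=np.nonzero(red);print(len(xs),xs.min(),xs.max(),ys.min(),ys.max())
k=at_z(f,(xs.mean(),ys.mean()),.118);print("key",k)
g=cv2.cvtColor(f["pixels"],cv2.COLOR_RGB2GRAY)
m=((g<115)).astype(np.uint8);m[:,:265]=0;m[:,335:]=0;m[:95]=0;m[175:]=0
cs=max(cv2.findContours(m,0,2)[0],key=cv2.contourArea);c,r=cv2.minEnclosingCircle(cs);print(c,r,"flange",at_z(f,c,.058), r*(f["t"][2] if 0 else .374)/f["fx"])
# tip of shaft brightest
b=at_z(f,np.array((425,189))/1.4,.13);print("tip",b)
E
python3 -m inch '1 0 -6 0 0 0 0;1 0 -12 0 0 0 0;1 1 -18 0 0 0 0;1 2 -24 0 0 0 0;1 2.4 -30 0 0 0 0;1 2.4 -30 0 0 0 0;1 2.4 -30 0 0 0 0;1 2.4 -30 0 0 0 0;1 2.4 -30 0 0 0 0'
python3 - <<'E'
from h import *
f=grab_frame("wrist");save(f,"c1.png",s=1.4)
pp("wrist",f,"cog_a",0);pp("wrist",f,"keyway_a",.022)
E
```

```text
38 285 291 133 139
key [0.51711792 0.11337884 0.118     ]
(284.0, 135.5) 3.6401548385620117 flange [0.51990376 0.11289399 0.058     ] 0.004372379285334183
tip [0.50272867 0.1123275  0.13      ]
t: 8.5
eef_pos: [0.5508, -0.1205, 0.2747]
ee_rot: [-3.141, -0.001, -3.14]
force: [-0.1, 0.0, 0.7]
width: 0.0877
wrist cog_a 0.86 [331.6 165.3] [ 0.4776 -0.1462  0.    ]
wrist cog_a 0.79 [281.2  51.1] [ 0.5476 -0.2892  0.    ]
wrist cog_a 0.57 [224.6 194.2] [ 0.6265 -0.1055  0.    ]
wrist keyway_a 0.96 [274.   62.5] [ 0.5564 -0.2714  0.022 ]
wrist keyway_a 0.83 [206.  205.7] [ 0.6484 -0.0938  0.022 ]
wrist keyway_a 0.7 [322.9 157.2] [ 0.4931 -0.1587  0.022 ]
wrist keyway_a 0.66 [282.3  51.8] [ 0.5464 -0.2832  0.022 ]
```

View pics/c1.png

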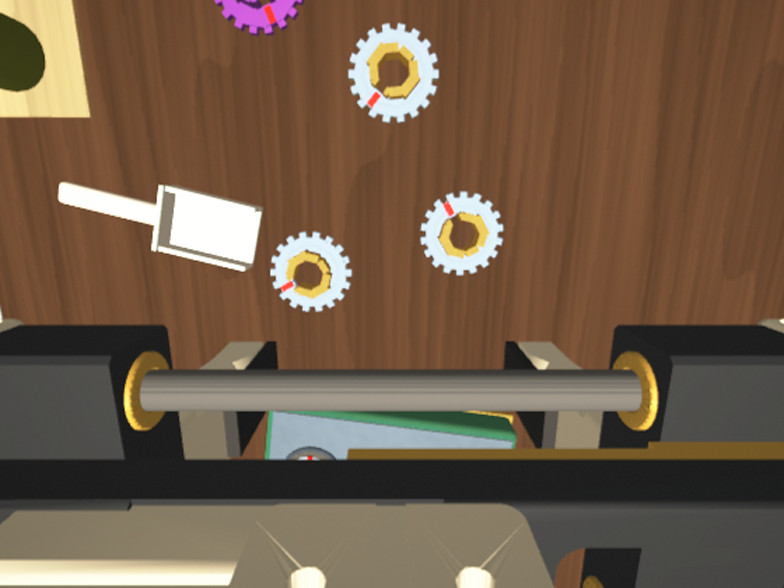

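The close view shows all three steel cogs at (310,272), (462,233) and (394,72), with red stripes giving their yaws. I'll compute exact poses.

```bash
cat > cogs.py <<'E'
from h import *
def cogs(f,zt=.008,verbose=True):
    P=f["pixels"];hsv=cv2.cvtColor(P,cv2.COLOR_RGB2HSV)
    red=cv2.inRange(hsv,(0,130,120),(7,255,255))|cv2.inRange(hsv,(173,130,120),(180,255,255))
    st=cv2.inRange(hsv,(85,5,150),(125,70,255))
    m=cv2.morphologyEx(st|red,cv2.MORPH_CLOSE,np.ones((3,3)))
    out=[]
    for c in cv2.findContours(m,0,2)[0]:
        if cv2.contourArea(c)<600: continue
        h=cv2.convexHull(c)
        w=np.array([at_z(f,p[0],zt)[:2] for p in h.astype(float)])
        A=np.c_[2*w,np.ones(len(w))];s=np.linalg.lstsq(A,(w**2).sum(1),rcond=None)[0]
        r=np.sqrt(s[2]+s[0]**2+s[1]**2)
        if not .034<r<.046: continue
        z=np.zeros_like(m);cv2.drawContours(z,[c],-1,255,-1);ys,xs=np.nonzero((z>0)&(red>0))
        if len(xs)<4: continue
        k=at_z(f,(xs.mean(),ys.mean()),zt)[:2];d=k-s[:2]
        out.append((s[:2],np.degrees(np.arctan2(d[1],d[0]))))
        if verbose: print("cog",np.round(s[:2],4),"r",round(r,4),"yaw",round(out[-1][1],1),"stripe r",round(np.hypot(*d),4),len(xs))
    return out
if __name__=="__main__":
    f=grab_frame("wrist");cogs(f)
    print(telemetry.get_state()["q"].round(3))
E
python3 cogs.py
```

```text
cog [ 0.6294 -0.1071] r 0.0399 yaw 30.5 stripe r 0.0283 29
cog [ 0.4819 -0.1448] r 0.0399 yaw -60.7 stripe r 0.0273 29
cog [ 0.5484 -0.2858] r 0.0399 yaw 50.0 stripe r 0.0274 42
[ 0.131  0.149 -0.16   0.    -1.263 -0.13 ]
```

```bash
python3 -m inch '0.72 4 1.3 -6 0 0 -10;0.72 7.9 1.3 -10 0 0 -20;0.72 7.9 1.3 -14 0 0 -30;0.72 7.9 1.3 -16 0 0 -40;0.72 7.9 1.3 -18 0 0 -50;0.72 7.9 1.3 -20 0 0 -59.5;0.72 7.9 1.3 -22 0 0 -59.5;0.72 7.9 1.3 -22 0 0 -59.5'; python3 - <<'E'
from h import *
from cogs import cogs
f=grab_frame("side");cogs(f)
for c in ("wrist",):
    f=grab_frame(c);save(f,"g1.png");pp(c,f,"cog_a",0)
E
```

```text
t: 9.7
eef_pos: [0.6287, -0.1079, 0.0531]
ee_rot: [-3.138, -0.003, 2.105]
force: [-0.0, 0.4, 0.9]
width: 0.0633
wrist cog_a 0.95 [281.5 234.2] [ 0.6301 -0.105   0.    ]
```

```bash
python3 -m inch '0.72 0 0.1 -2 0 0 0;0.72 0.05 0.1 -4 0 0 0;0.72 0.05 0.1 -4.2 0 0 0;0.72 0.05 0.1 -4.2 0 0 0;0 0.05 0.1 -4.2 0 0 0;0 0.05 0.1 -4.2 0 0 0;0 0.05 0.1 -4.2 0 0 0;0 0.05 0.1 -4.2 0 0 0;0 0.05 0.1 -3 0 0 0;0 0.05 0.1 0 0 0 0;0 0.05 0.1 4 0 0 0;0 0.05 0.1 4 0 0 0' 40
```

```text
t: 11.35
eef_pos: [0.6333, -0.107, 0.0995]
ee_rot: [3.135, 0.003, 2.105]
force: [0.0, 0.1, -3.3]
width: 0.0434
```

```bash
python3 -m inch '0 0 0 5 0 0 0;0 -2 5 9 0 0 -5;0 -4 10 9 0 0 -10;0 -5 15 9 0 0 -16;0 -6 20 9 0 0 -22;0 -6.5 21.9 9 0 0 -26.5;0 -6.5 21.9 9 0 0 -26.5;0 -6.5 21.9 9 0 0 -26.5;0 -6.5 21.9 9 0 0 -26.5'
cat > hub.py <<'E'
from h import *
import sys
f=grab_frame("wrist");save(f,sys.argv[1],s=1.4)
for n,z in (("hub_seat",.058),("hub",.05),("key_top",.118)): pp("wrist",f,n,z,1)
pp("wrist",f,"keyway_a",.18,3)
hsv=cv2.cvtColor(f["pixels"],cv2.COLOR_RGB2HSV)
red=(cv2.inRange(hsv,(0,130,100),(8,255,255))|cv2.inRange(hsv,(172,130,100),(180,255,255)))
n,l,s,c=cv2.connectedComponentsWithStats(red)
for i in range(1,n):
    if s[i][4]>15: print("red",s[i],at_z(f,c[i],.118).round(4))
st=telemetry.get_state();print(st["eef_pos"],st["ee_rot"],st["width"])
E
python3 hub.py hub1.png
```

```text
t: 12.48
eef_pos: [0.5682, 0.1111, 0.1892]
ee_rot: [3.136, 0.003, 1.642]
force: [-0.4, -0.2, -2.3]
width: 0.0434
wrist hub_seat 0.59 [286.8 136. ] [0.5032 0.1132 0.058 ]
wrist hub 0.62 [285.7 136.3] [0.5036 0.1124 0.05  ]
wrist keyway_a 0.82 [278.9 290.7] [0.5905 0.1128 0.18  ]
wrist keyway_a 0.68 [ 10.3 102.6] [ 0.4958 -0.0301  0.18  ]
red [462  86  15   6  42] [0.4622 0.2338 0.118 ]
red [  8 103  12  10  42] [ 0.4974 -0.0804  0.118 ]
red [283 152   9   8  70] [0.5163 0.1131 0.118 ]
red [434 160  46  25 828] [0.5184 0.2372 0.118 ]
red [274 293  10  17 168] [0.6334 0.1153 0.118 ]
[0.56837369 0.11148947 0.18954201] [3.13541442e+00 2.63112236e-03 1.64221945e+00] 0.04332804232448924
```

View pics/hub1.png

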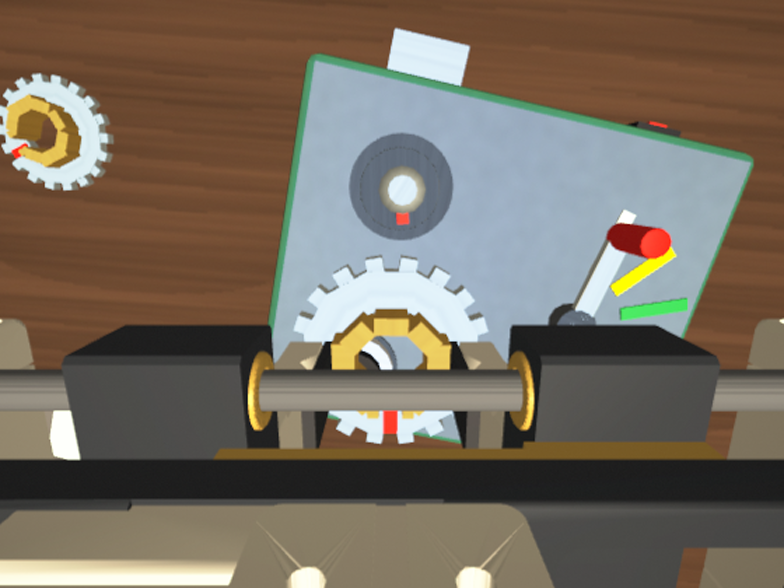

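The view shows the hub tip at (402,190), its key at (402,218) straight below it, and the held cog's stripe at (390,422) with the keyway on the same side. Now the exact angles.

```bash
cat > held.py <<'E'
from h import *
def go(f,tipuv=None):
    g=lambda p,z: at_z(f,np.array(p)/1.4,z)[:2]
    return g
E
python3 - <<'E'
from h import *
f=grab_frame("wrist");g=lambda p,z: at_z(f,np.array(p)/1.4,z)[:2]
S=telemetry.get_state();z0=S["eef_pos"][2]-.011
fl=g((401,187),.058);tip=g((402.5,190),.13);key=at_z(f,(287,155.5),.118)[:2]
print("flange",fl,"tip",tip,"key",key,[np.degrees(np.arctan2(*(key-c)[::-1])) for c in (fl,tip)])
P=f["pixels"];hsv=cv2.cvtColor(P,cv2.COLOR_RGB2HSV)
# teeth arc visible: fit circle
st=cv2.inRange(hsv,(85,0,150),(125,70,255));st[:183]=0;st[241:]=0;st[:,:205]=0;st[:,355:]=0
cs=max(cv2.findContours(st,0,2)[0],key=cv2.contourArea)[:,0].astype(float)
h=cv2.convexHull(cs.astype(np.int32))[:,0]
w=np.array([at_z(f,p,z0+.008)[:2] for p in h.astype(float) if p[1]<238])
c0=S["eef_pos"][:2]
d=np.hypot(*(w-c0).T);w=w[d>.035]
A=np.c_[2*w,np.ones(len(w))];s=np.linalg.lstsq(A,(w**2).sum(1),rcond=None)[0]
print(len(w),"cog fit",s[:2],np.sqrt(s[2]+s[0]**2+s[1]**2),"tcp",c0)
k=at_z(f,(278.5,301.),z0+.008)[:2]
for c in (s[:2],c0): print("stripe",k,np.degrees(np.arctan2(*(k-c)[::-1])))
E
```

```text
flange [0.50131163 0.11317408] tip [0.50245026 0.11250462] key [0.5163967  0.11353088] [np.float64(1.3549431225588329), np.float64(4.208571129482432)]
2 cog fit [0.13420692 0.08050777] 0.39455360943519385 tcp [0.56835693 0.11158714]
stripe [0.59375684 0.11319591] 4.068640165073401
stripe [0.59375684 0.11319591] 3.6241393130175656
```

```bash
python3 -m inch '0 -6.65 0.1 0 0 0 0;0 -6.65 0.1 0 0 0 0;0 -6.65 0.1 0 0 0 0;0 -6.65 0.1 -2 0 0 0;0 -6.65 0.1 -4 0 0 0;0 -6.65 0.1 -5.2 0 0 0;0 -6.65 0.1 -5.7 0 0 0;0 -6.65 0.1 -5.7 0 0 0;0 -6.65 0.1 -5.7 0 0 0'; python3 -c "
from h import *
f=grab_frame('wrist');save(f,'on1.png',s=1.4)"
```

```text
t: 13.9
eef_pos: [0.5024, 0.1128, 0.1332]
ee_rot: [3.134, 0.002, 1.642]
force: [-0.4, -0.2, -2.8]
width: 0.0434
```

View pics/on1.png

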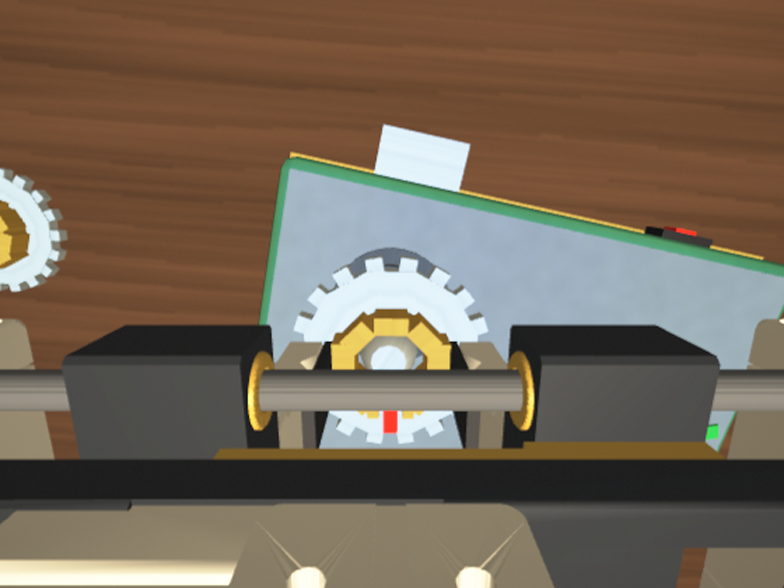

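The shaft tip is inside the bore at (390,357) with no contact force. I continue down.

```bash
python3 -m inch '0 0 0 -0.5 0 0 0;0 0 0 -1 0 0 0;0 0 0 -1.4 0 0 0;0 0 0 -1.4 0 0 0'
```

```text
t: 14.45
eef_pos: [0.5022, 0.1127, 0.1188]
ee_rot: [3.135, 0.003, 1.642]
force: [1.2, -1.0, -4.2]
width: 0.0434
```

```bash
python3 -m inch '0 0 0 -1 0 0 0;0 0 0 -2 0 0 0;0 0 0 -3 0 0 0;0 0 0 -4 0 0 0;0 0 0 -4.6 0 0 0;0 0 0 -5.0 0 0 0;0 0 0 -5.1 0 0 0;0 0 0 -5.1 0 0 0'
```

```text
t: 15.45
eef_pos: [0.5026, 0.1125, 0.0718]
ee_rot: [3.133, 0.003, 1.644]
force: [-16.5, -3.2, 44.3]
width: 0.0434
```

```bash
python3 -m inch '0 0 0 0.1 0 0 0;0.7 0 0 0.1 0 0 0;0.7 0 0 0.1 0 0 0;0.7 0 0 0.1 0 0 0;0.7 0 0 3 0 0 0;0.7 0 0 8 0 0 0;0.7 5 0 12 0 0 0;0.7 6.6 0 12 0 0 0;0.7 6.6 0 12 0 0 0;0.7 6.6 0 12 0 0 0'; python3 - <<'E'
from h import *
import cogs
f=grab_frame("wrist");save(f,"p1.png",s=1.4)
for z in (.066,.07,.075): cogs.cogs(f,z)
E
```

```text
t: 16.7
eef_pos: [0.5673, 0.112, 0.1902]
ee_rot: [3.136, 0.004, 1.643]
force: [-0.5, -0.3, 0.7]
width: 0.0614
```

View pics/p1.png

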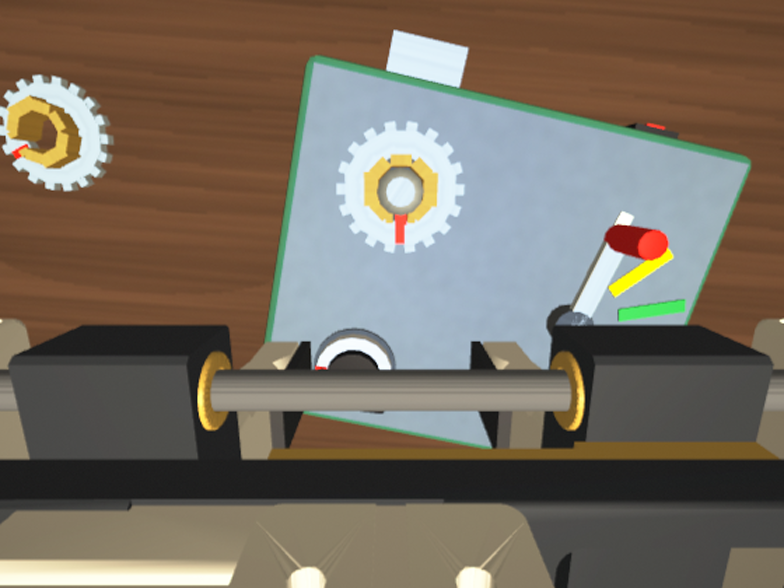

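Cog 1 sits on the hub with its keyway on the key. The lever is still at white. Next I go over the remaining cogs.

```bash
python3 -m inch '0.72 0 -6 4 0 0 0;0.72 0 -12 8 0 0 0;0.72 0 -18 8 0 0 0;0.72 0 -24 8 0 0 0;0.72 -0.7 -28 8 0 0 0;0.72 -0.7 -28 8 0 0 0;0.72 -0.7 -28 8 0 0 0;0.72 -0.7 -28 8 0 0 0'; python3 cogs.py; python3 - <<'E'
from h import *
f=grab_frame("wrist");print(f["fx"],"range",f["fx"]*1.4*.08/126)
E
```

```text
t: 17.75
eef_pos: [0.5603, -0.1668, 0.2704]
ee_rot: [3.135, 0.004, 1.645]
force: [1.2, 0.8, -0.3]
width: 0.0629
cog [ 0.5479 -0.2856] r 0.0398 yaw 49.1 stripe r 0.0276 26
cog [ 0.4815 -0.1447] r 0.0398 yaw -60.9 stripe r 0.0274 31
[ 0.048  0.181 -0.132  0.004 -1.251 -1.545]
311.3677521501062 range 0.27677133524453884
```

```bash
python3 -m inch '0.72 -0.5 -4 -4 0 0 9;0.72 -1.2 -8 -8 0 0 18;0.72 -1.2 -11.9 -12 0 0 27;0.72 -1.2 -11.9 -16 0 0 36;0.72 -1.2 -11.9 -20 0 0 45.3;0.72 -1.2 -11.9 -21.7 0 0 45.3;0.72 -1.2 -11.9 -21.7 0 0 45.3;0.72 -1.2 -11.9 -21.7 0 0 45.3'; python3 -c "
from h import *
f=grab_frame('wrist');pp('wrist',f,'cog_a',0,2);pp('wrist',f,'keyway_a',.022,2)"
```

```text
t: 18.85
eef_pos: [0.5498, -0.2857, 0.0552]
ee_rot: [3.134, 0.006, 2.435]
force: [0.0, 0.1, 0.1]
width: 0.0629
wrist cog_a 0.97 [282.3 227. ] [ 0.5462 -0.286   0.    ]
wrist cog_a 0.62 [184.3  56.7] [ 0.521  -0.4099  0.    ]
wrist keyway_a 0.79 [197.8  59.8] [ 0.5147 -0.3962  0.022 ]
wrist keyway_a 0.69 [281.8 261.1] [ 0.5572 -0.2736  0.022 ]
```

```bash
python3 -m inch '0.72 -0.2 0 -2 0 0 0;0.72 -0.2 0 -4 0 0 0;0.72 -0.2 0 -4.4 0 0 0;0.72 -0.2 0 -4.4 0 0 0;0 -0.2 0 -4.4 0 0 0;0 -0.2 0 -4.4 0 0 0;0 -0.2 0 -4.4 0 0 0;0 -0.2 0 -4.4 0 0 0'; python3 -m inch '0 0 0 1 0 0 0;0 0 0 5 0 0 0;0 0 0 10 0 0 0;0 0 0 16 0 0 0;0 0 0 18 0 0 0;0 0 0 18 0 0 0'
```

```text
t: 20.0
eef_pos: [0.5479, -0.2859, 0.0118]
ee_rot: [3.134, 0.007, 2.436]
force: [-0.1, 0.5, 5.4]
width: 0.0438
t: 20.75
eef_pos: [0.5485, -0.2859, 0.1937]
ee_rot: [3.132, 0.01, 2.436]
force: [-0.7, 0.4, -3.1]
width: 0.0434
```

```bash
python3 -m inch '0 0 6 0 0 0 -9;0 0 12 0 0 0 -18;0 0.5 18 0 0 0 -27;0 1 24 0 0 0 -36;0 1.5 30 0 0 0 -45.5;0 2 36 0 0 0 -45.5;0 2 39.8 0 0 0 -45.5;0 2 39.8 0 0 0 -45.5;0 2 39.8 0 0 0 -45.5;0 2 39.8 0 0 0 -45.5'; cat > hub2.py <<'E'
import sys
from h import *
f=grab_frame("wrist");save(f,sys.argv[1],s=1.4)
S=telemetry.get_state();p=S["eef_pos"];z0=p[2]-.0115
hsv=cv2.cvtColor(f["pixels"],cv2.COLOR_RGB2HSV)
red=(cv2.inRange(hsv,(0,130,100),(8,255,255))|cv2.inRange(hsv,(172,130,100),(180,255,255)))
n,l,s,c=cv2.connectedComponentsWithStats(red)
for i in range(1,n):
    if s[i][4]>30 and 240<c[i][0]<320:
        z=.118 if c[i][1]<200 else z0+.008
        k=at_z(f,c[i],z)[:2];o=np.array([.5024,.1125]) if c[i][1]<200 else p[:2]
        print("red",s[i],k.round(4),np.degrees(np.arctan2(*(k-o)[::-1])).round(1),np.hypot(*(k-o)).round(4))
print(p.round(4),S["ee_rot"].round(3),S["width"],S["q"].round(2))
E
python3 hub2.py hub2.png
```

```text
t: 22.0
eef_pos: [0.568, 0.111, 0.1929]
ee_rot: [3.133, 0.01, 1.641]
force: [0.1, -0.0, -2.9]
width: 0.0434
red [284 152   9  20 137] [0.5202 0.1134] 3.0 0.0178
red [275 293  10  21 193] [0.595  0.1131] 4.5 0.0269
[0.5682 0.111  0.1932] [3.133 0.01  1.64 ] 0.043781659972705 [ 0.54  0.22 -0.27  0.01 -1.08 -2.05]
```

View pics/hub2.png

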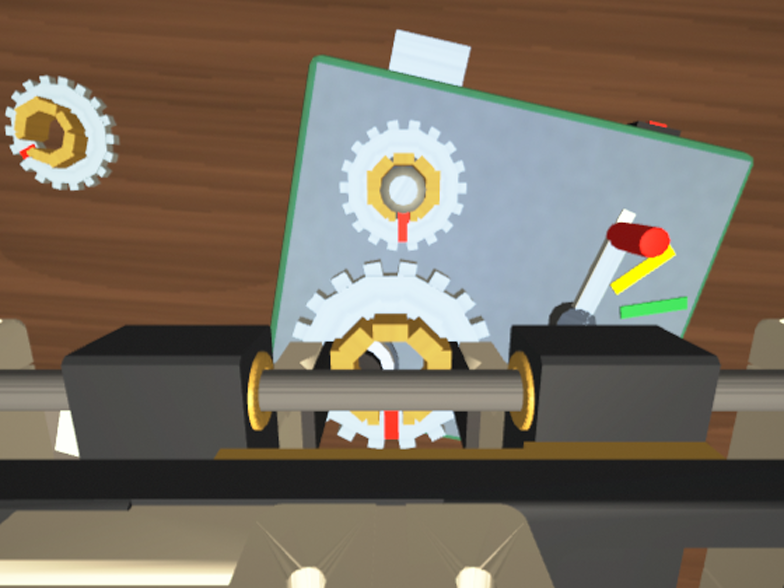

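Cog 1 is seated, the held cog's stripe at (392,425) is aligned to 4.5° against the key's 3–4°, and the cog sits about 1.5 mm further towards +x in the grip. I compensate for that and remove the small tilt.

```bash
python3 -m inch '0 -6.7 0.15 0 0.5 0.5 0;0 -6.7 0.15 0 0.5 0.5 0;0 -6.7 0.15 -1 0.5 0.5 0;0 -6.7 0.15 -3 0.5 0.5 0;0 -6.7 0.15 -5 0.5 0.5 0;0 -6.7 0.15 -6 0.5 0.5 0;0 -6.7 0.15 -6 0.5 0.5 0;0 -6.7 0.15 -6.5 0.5 0.5 0;0 -6.7 0.15 -7 0.5 0.5 0;0 -6.7 0.15 -7.4 0.5 0.5 0;0 -6.7 0.15 -7.4 0.5 0.5 0'
```

```text
t: 23.42
eef_pos: [0.5012, 0.1124, 0.119]
ee_rot: [3.141, 0.001, 1.64]
force: [-0.2, -0.5, -3.5]
width: 0.0438
```

```bash
python3 -m inch '0 0 0 -1 0 0 0;0 0 0 -2 0 0 0;0 0 0 -2.4 0 0 0;0 0 0 -2.6 0 0 0;0 0 0 -2.75 0 0 0;0 0 0 -2.75 0 0 0'
```

```text
t: 24.18
eef_pos: [0.5011, 0.1124, 0.0919]
ee_rot: [3.141, 0.001, 1.641]
force: [-1.5, -0.4, 1.1]
width: 0.0434
```

```bash
python3 -m inch '0 0 0 -0.15 0 0 0;0 0 0 -0.15 0 0 0;0.7 0 0 0 0 0 0;0.7 0 0 0 0 0 0;0.7 0 0 0 0 0 0;0.7 0 0 3 0 0 0;0.7 0 0 8 0 0 0;0.7 0 -5 12 0 0 0;0.7 2 -10 16 0 0 0;0.7 4 -16 17.5 0 0 0;0.7 6 -22 17.5 0 0 0;0.7 6 -24 17.5 0 0 0'; python3 -m inch '0.72 0 0 0 0 0 0;0.72 0 0 0 0 0 0'; python3 cogs.py
```

```text
t: 25.68
eef_pos: [0.5618, -0.1304, 0.2665]
ee_rot: [3.141, 0.001, 1.638]
force: [-0.1, 0.5, 0.1]
width: 0.0611
t: 25.92
eef_pos: [0.5616, -0.1302, 0.2661]
ee_rot: [3.142, 0.001, 1.638]
force: [0.2, -0.0, -0.0]
width: 0.0631
cog [ 0.4815 -0.1447] r 0.0398 yaw -60.9 stripe r 0.0275 34
[ 1.130e-01  1.730e-01 -1.500e-01  1.000e-03 -1.247e+00 -1.616e+00]
```

```bash
python3 -m inch '0.72 -3 -0.5 -3 0 0 -9;0.72 -6 -1 -6 0 0 -18;0.72 -8 -1.45 -9 0 0 -27;0.72 -8 -1.45 -12 0 0 -36;0.72 -8 -1.45 -15 0 0 -45;0.72 -8 -1.45 -18 0 0 -54;0.72 -8 -1.45 -20 0 0 -64.7;0.72 -8 -1.45 -21.2 0 0 -64.7;0.72 -8 -1.45 -21.2 0 0 -64.7;0.72 -8 -1.45 -21.2 0 0 -64.7'; python3 -c "
from h import *
f=grab_frame('wrist');pp('wrist',f,'cog_a',0,2);pp('wrist',f,'keyway_a',.022,2);print(telemetry.get_state()['q'].round(2))"
```

```text
t: 27.22
eef_pos: [0.4823, -0.1439, 0.0551]
ee_rot: [3.141, 0.0, 0.513]
force: [-0.1, 0.1, 0.2]
width: 0.0632
wrist cog_a 0.95 [280.9 231.4] [ 0.4836 -0.1439  0.    ]
wrist keyway_a 0.96 [276.9 264.3] [ 0.4889 -0.159   0.022 ]
[ 0.1   0.26 -0.58  0.   -0.73 -2.73]
```

```bash
python3 -m inch '0.72 0 -0.1 -2 0 0 0;0.72 0 -0.1 -4 0 0 0;0.72 0 -0.1 -4.35 0 0 0;0.72 0 -0.1 -4.35 0 0 0;0 0 -0.1 -4.35 0 0 0;0 0 -0.1 -4.35 0 0 0;0 0 -0.1 -4.35 0 0 0;0 0 -0.1 -4.35 0 0 0' 40; python3 -m inch '0 0 0 1 0 0 0;0 0 0 5 0 0 0;0 0 0 10 0 0 0;0 0 0 16 0 0 0;0 0 0 19 0 0 0;0 0 0 19 0 0 0'
```

```text
t: 28.38
eef_pos: [0.4825, -0.1452, 0.0121]
ee_rot: [3.14, -0.001, 0.511]
force: [-2.0, 1.9, 5.7]
width: 0.0437
t: 29.12
eef_pos: [0.4835, -0.1451, 0.2049]
ee_rot: [3.138, -0.005, 0.511]
force: [-0.4, -0.2, -4.3]
width: 0.0436
```

```bash
python3 -m inch '0 2 2 0 0 0 9;0 4 5 0 0 0 18;0 6 8 0 0 0 27;0 8.4 12 0 0 0 36;0 8.4 16 0 0 0 45;0 8.4 20 0 0 0 54;0 8.4 24 -1 0 0 64.7;0 8.4 25.6 -1 0 0 64.7;0 8.4 25.6 -1 0 0 64.7;0 8.4 25.6 -1 0 0 64.7;0 8.4 25.6 -1 0 0 64.7'; python3 hub2.py hub3.png
```

```text
t: 30.5
eef_pos: [0.5675, 0.11, 0.1949]
ee_rot: [3.138, -0.005, 1.638]
force: [0.4, 0.0, -2.6]
width: 0.0435
red [283 153   9  23 157] [0.5212 0.1132] 2.1 0.0188
red [275 293   9  19 171] [0.5937 0.1119] 4.2 0.0262
[0.5675 0.11   0.195 ] [ 3.138 -0.006  1.638] 0.04361908245112967 [ 0.53  0.22 -0.25 -0.   -1.09 -2.03]
```

View pics/hub3.png

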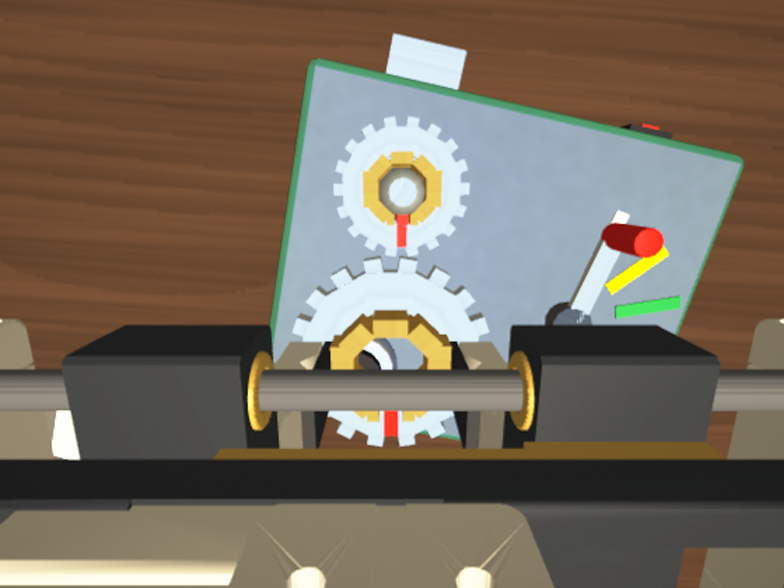

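Cog 2 is stacked and aligned. Held cog 3's stripe at (391,425) is at 4.2°, matching the key. Placing it now.

```bash
python3 -m inch '0 -6.6 0.25 0 -0.3 0.2 0;0 -6.6 0.25 0 -0.3 0.2 0;0 -6.6 0.25 -1 -0.3 0.2 0;0 -6.6 0.25 -3 -0.3 0.2 0;0 -6.6 0.25 -5 -0.3 0.2 0;0 -6.6 0.25 -6.2 -0.3 0.2 0;0 -6.6 0.25 -6.2 -0.3 0.2 0;0 -6.6 0.25 -6.7 -0.3 0.2 0;0 -6.6 0.25 -7.2 -0.3 0.2 0;0 -6.6 0.25 -7.7 -0.3 0.2 0;0 -6.6 0.25 -7.7 -0.3 0.2 0'
```

```text
t: 31.92
eef_pos: [0.5021, 0.1126, 0.1179]
ee_rot: [3.141, -0.001, 1.639]
force: [4.9, -3.1, -7.0]
width: 0.0436
```

```bash
python3 -m inch '0 0 0 -0.2 0 0 0;0 0 0 -0.35 0 0 0;0 0 0 -0.45 0 0 0;0 0 0 -0.55 0 0 0;0 0 0 -0.55 0 0 0'
```

```text
t: 32.55
eef_pos: [0.5024, 0.1126, 0.1141]
ee_rot: [3.14, -0.001, 1.639]
force: [-3.4, -2.1, 13.2]
width: 0.0434
```

```bash
python3 -m inch '0 0 0 -0.05 0 0 0;0.7 0 0 0 0 0 0;0.7 0 0 0 0 0 0;0.7 0 0 0 0 0 0;0.7 0 0 3 0 0 8;0.7 0 0 8 0 0 18;0.7 4 2 10 0 0 28;0.7 8 4 10 0 0 38;0.7 12.3 4.4 10 0 0 48;0.7 12.3 4.4 10 0 0 58;0.7 12.3 4.4 10 0 0 68;0.7 12.3 4.4 10 0 0 78'; python3 -m inch '0.7 0 0 0 0 0 8.1;0.7 0 0 0 0 0 8.1;0.7 0 0 0 0 0 8.1'; python3 - <<'E'
from h import *
f=grab_frame("wrist");save(f,"k1.png",s=1.4);pp("wrist",f,"knob_grip",.111,2)
E
```

```text
t: 34.05
eef_pos: [0.6253, 0.1566, 0.2134]
ee_rot: [3.14, -0.001, 3.006]
force: [-0.5, -0.4, -0.0]
width: 0.0616
t: 34.42
eef_pos: [0.6253, 0.1567, 0.2132]
ee_rot: [3.14, -0.002, -3.139]
force: [-0.1, 0.1, 0.1]
width: 0.0615
wrist knob_grip 0.81 [274.9 130.6] [0.6279 0.0873 0.111 ]
```

View pics/k1.png

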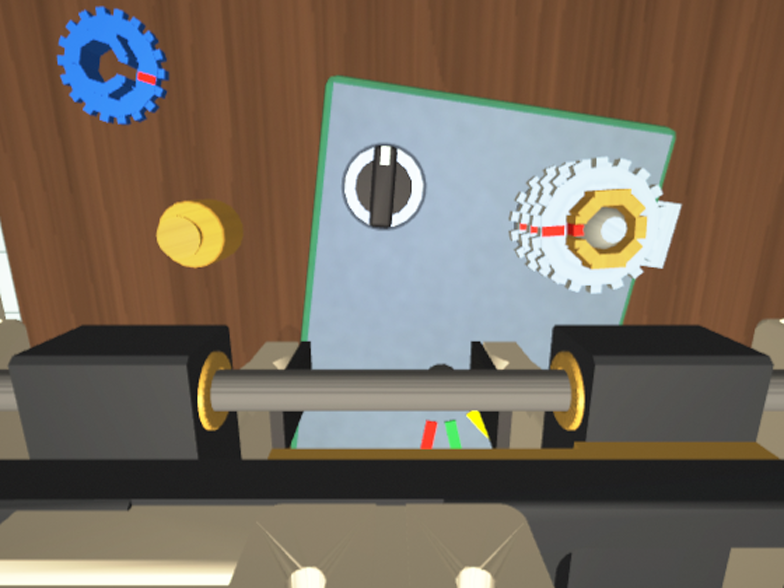

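All three cogs are stacked with stripes in line. The knob bar runs from (386,147), the white mark, to (382,228). I'm computing its centre and angle.

```bash
python3 - <<'E'
from h import *
f=grab_frame("wrist");g=lambda p,z: at_z(f,np.array(p)/1.4,z)[:2]
a,b=g((386,147),.123),g((382,228),.123);print(a,b,(a+b)/2,np.degrees(np.arctan2(*(a-b)[::-1])),np.hypot(*(a-b)))
print("ring",g((384,187),.065))
E
```

```text
[0.62732247 0.06887354] [0.62949096 0.11200749] [0.62840672 0.09044051] -92.87803819990448 0.04318842438734263
ring [0.62918146 0.08954764]
```

```bash
python3 -m inch '0.5 0 0 0 0 0 10.6;0.5 0 0 0 0 0 21;0.5 0 0 0 0 0 31;0.5 0 0 0 0 0 41;0.5 0 0 0 0 0 51;0.5 0 0 0 0 0 61;0.5 0 0 0 0 0 71;0.5 0 0 0 0 0 81;0.5 0 0 0 0 0 91;0.5 0 0 0 0 0 101;0.5 0 0 0 0 0 111;0.5 0 0 0 0 0 120'
```

```text
t: 36.08
eef_pos: [0.6253, 0.1567, 0.2134]
ee_rot: [3.14, -0.001, -1.038]
force: [-0.2, -0.7, -0.4]
width: 0.0441
```

```bash
python3 -m inch '0.5 0.3 -3 0 0 0 10;0.5 0.3 -6.7 0 0 0 20;0.5 0.3 -6.7 0 0 0 30;0.5 0.3 -6.7 0 0 0 40;0.5 0.3 -6.7 0 0 0 50;0.5 0.3 -6.7 0 0 0 56.5;0.5 0.3 -6.7 0 0 0 56.5;0.5 0.3 -6.7 0 0 0 56.5'
python3 - <<'E'
from h import *
A=np.zeros((3,3));B=np.zeros(3)
for c in ("scene","side"):
    f=grab_frame(c)
    for r in pinpoint(c,"knob_grip")[:2]:
        print(c,r["p"],np.round(r["location"],1),at_z(f,r["location"],.1).round(4))
        X=[.6285,.09,0]; o,d=ray(f,r["location"]); s=((X[0]-o[0])*d[0]+(X[1]-o[1])*d[1])/(d[0]**2+d[1]**2); print(" closest to axis",(o+s*d).round(4))
    if c=="side": save(f,"k2.png",(120,160,400,400),2.5)
print(telemetry.get_state()["q"].round(2))
E
```

```text
t: 37.08
eef_pos: [0.6283, 0.0897, 0.2135]
ee_rot: [3.14, -0.002, -0.055]
force: [0.2, 0.0, 0.1]
width: 0.0437
scene 0.57 [351.  211.9] [0.64   0.0885 0.1   ]
 closest to axis [0.6299 0.0931 0.0846]
side 0.82 [214.7 258.2] [0.6219 0.0968 0.1   ]
 closest to axis [0.6279 0.0895 0.092 ]
[ 0.45  0.3  -0.1   0.   -1.17  2.64]
```

View pics/k2.png

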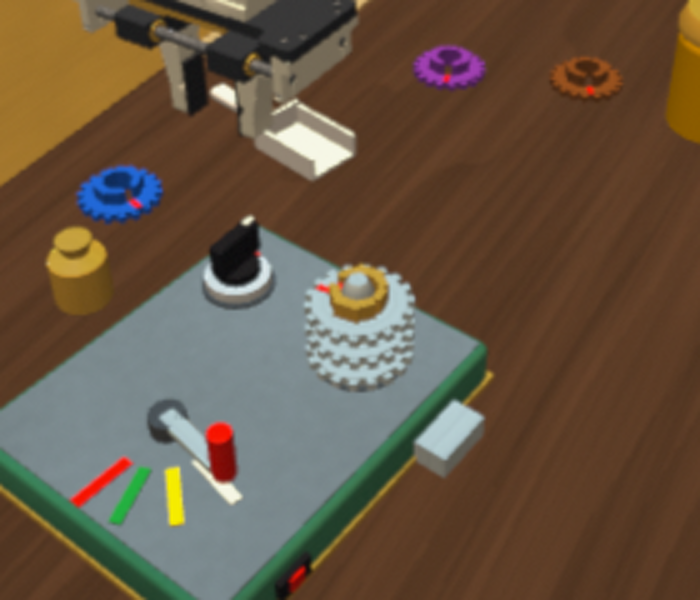

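The side view shows three evenly stacked cogs, the lever at white, and the knob with its red mark just beside the white one at (250,240). I go down and grip the bar.

```bash
python3 -m inch '0.5 0 0 -5 0 0 0;0.5 0 0 -10 0 0 0;0.5 0 0 -12.4 0 0 0;0.5 0 0 -13.4 0 0 0;0.5 0 0 -13.4 0 0 0;0.5 0 0 -13.4 0 0 0;0 0 0 -13.4 0 0 0;0 0 0 -13.4 0 0 0;0 0 0 -13.4 0 0 0;0 0 0 -13.4 0 0 0' 20; python3 -c "
from h import *
s=telemetry.get_state();print(s['moment'],s['force'])"
```

```text
t: 38.52
eef_pos: [0.6299, 0.0898, 0.0798]
ee_rot: [3.141, -0.004, -0.053]
force: [4.7, 0.1, -1.3]
width: 0.0138
[-0.31506137 -1.68728132 -0.01708705] [ 4.74291876  0.05691561 -1.26365088]
```

```bash
python3 -m inch '0 0.05 0 0 0 0 -8;0 0.05 0 0 0 0 -16;0 0.05 0 0 0 0 -24;0 0.05 0 0 0 0 -32;0 0.05 0 0 0 0 -40;0 0.05 0 0 0 0 -40'; M='from h import *
s=telemetry.get_state();print(s["moment"],s["force"],s["q"][5])'; python3 -c "$M"; python3 -m inch '0 0 0 0 0 0 -8;0 0 0 0 0 0 -12;0 0 0 0 0 0 -12'; python3 -c "$M"; python3 -m inch '0 0 0 0 0 0 -8;0 0 0 0 0 0 -12;0 0 0 0 0 0 -12'; python3 -c "$M"
```

```text
t: 39.28
eef_pos: [0.6301, 0.0899, 0.0799]
ee_rot: [3.141, -0.004, -0.75]
force: [-1.1, 1.1, 0.9]
width: 0.014
[ 0.0989337   0.60711101 -0.04157228] [-1.07594977  1.12353014  0.90864873] 1.9375315342306438
t: 39.65
eef_pos: [0.6302, 0.0899, 0.0798]
ee_rot: [3.141, -0.004, -0.957]
force: [-0.7, 0.2, 0.7]
width: 0.0138
[-0.03050931  0.20369878  0.00239597] [-0.66649288  0.21550075  0.72038479] 1.731391628344177
t: 40.02
eef_pos: [0.6302, 0.0899, 0.0798]
ee_rot: [3.141, -0.004, -1.163]
force: [1.0, -1.0, 1.1]
width: 0.0141
[-0.04040818  0.09319883 -0.03584358] [ 0.96790941 -0.97246932  1.10915331] 1.525647129128421
```

```bash
M='from h import *
s=telemetry.get_state();print(s["moment"][2],s["joint_efforts"][5])'; python3 -m inch '0 0 0 0 0 0 -8;0 0 0 0 0 0 -12;0 0 0 0 0 0 -12'|sed -n 3p; python3 -c "$M"; python3 -m inch '0 0 0 0 0 0 -8;0 0 0 0 0 0 -12;0 0 0 0 0 0 -12'|sed -n 3p; python3 -c "$M";python3 -m inch '0 0 0 0 0 0 -8;0 0 0 0 0 0 -12;0 0 0 0 0 0 -12'|sed -n 3p; python3 -c "$M"
```

```text
ee_rot: [3.141, -0.004, -1.368]
-0.07774249092091033 -0.5681277438998222
ee_rot: [3.141, -0.004, -1.574]
0.007052083450540581 -0.5567484721541405
ee_rot: [3.141, -0.004, -1.78]
0.00028329190940411253 -0.5513301864266396
```

```bash
M='from h import *
s=telemetry.get_state();print(s["moment"][2],s["joint_efforts"][5])'; python3 -m inch '0 0 0 0 0 0 -8;0 0 0 0 0 0 -12;0 0 0 0 0 0 -12'|sed -n 3p; python3 -c "$M"; python3 -m inch '0 0 0 0 0 0 -8;0 0 0 0 0 0 -12;0 0 0 0 0 0 -12'|sed -n 3p; python3 -c "$M"
python3 - <<'E'
from h import *
f=grab_frame("side");save(f,"k3.png",(160,190,260,290),6)
f=grab_frame("wrist");cv2.imwrite("pics/k3.png",np.hstack([cv2.imread("pics/k3.png")[:420,:],cv2.cvtColor(f["pixels"],cv2.COLOR_RGB2BGR)[:,160:400][:, :200]]))
E
```

```text
ee_rot: [3.141, -0.004, -1.986]
-0.05538019164809134 -0.5509565211832523
ee_rot: [3.141, -0.004, -2.191]
-0.010742616212959969 -0.5504610389471054
```

View pics/k3.png

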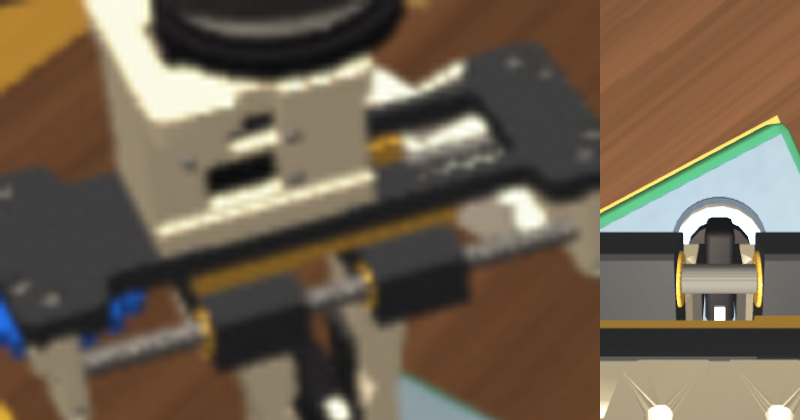

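The gripper hides the ring, so I release, rise, and look at the marks.

```bash
python3 -m inch '0.4 0 0 0 0 0 0;0.4 0 0 0 0 0 0;0.4 0 0 0 0 0 0;0.4 0 0 0 0 0 0;0.4 0 0 5 0 0 0;0.4 0 0 9 0 0 0;0.4 -5.4 3.8 9 0 0 0;0.4 -5.4 3.8 9 0 0 0;0.4 -5.4 3.8 9 0 0 0'
python3 - <<'E'
from h import *
f=grab_frame("wrist");u=proj(f,(.63,.09,.07)).astype(int);print(u)
save(f,"k4.png",(u[0]-60,max(0,u[1]-60),u[0]+60,u[1]+60),4)
hsv=cv2.cvtColor(f["pixels"],cv2.COLOR_RGB2HSV)
red=(cv2.inRange(hsv,(0,130,100),(8,255,255))|cv2.inRange(hsv,(172,130,100),(180,255,255)))
n,l,s,c=cv2.connectedComponentsWithStats(red)
for i in range(1,n):
    if np.hypot(*(c[i]-u))<55: print("red",s[i],at_z(f,c[i],.065))
E
```

```text
t: 43.12
eef_pos: [0.5762, 0.1281, 0.1703]
ee_rot: [3.141, -0.003, -2.19]
force: [0.6, -0.1, 0.7]
width: 0.0346
[277 134]
red [290 153  10  11  50] [0.60645576 0.08944361 0.065     ]
```

View pics/k4.png

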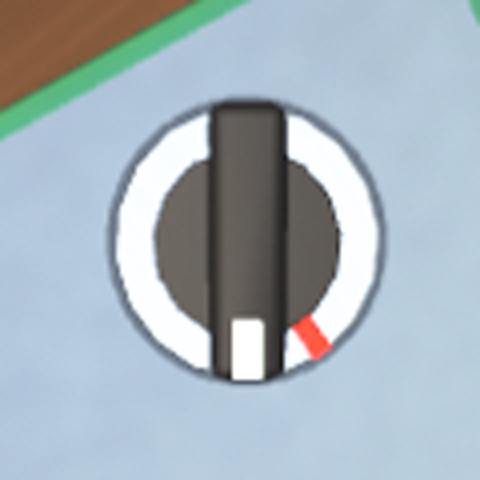

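White has moved about 34° clockwise from red (white at (247,350), red at (313,338)), so the clutch has slipped about 0.55 rad and I stop there. Now the lever.

```bash
python3 -m inch '0.6 -2 6 0 0 0 0;0.6 -5.45 12.7 0 0 0 0;0.6 -5.45 12.7 0 0 0 0;0.6 -5.45 12.7 0 0 0 0;0.6 -5.45 12.7 -5 0 0 0;0.6 -5.45 12.7 -9.5 0 0 0;0.6 -5.45 12.7 -9.5 0 0 0;0 -5.45 12.7 -9.5 0 0 0;0 -5.45 12.7 -9.5 0 0 0;0 -5.45 12.7 -9.5 0 0 0;0 -5.45 12.7 -9.5 0 0 0;0 -5.45 12.7 -9.5 0 0 0' 8
```

```text
t: 44.68
eef_pos: [0.5225, 0.2551, 0.0758]
ee_rot: [-3.142, -0.003, -2.191]
force: [-0.4, 0.4, 5.5]
width: 0.0176
```

```bash
python3 -m inch '0 0.3 0.8 0 0 0 0;0 0.7 1.5 0 0 0 0;0 1.2 2.2 0 0 0 0;0 1.75 2.75 0 0 0 0;0 2.4 3.25 0 0 0 0;0 3.05 3.7 0 0 0 0;0 3.8 4.05 0 0 0 0;0 4.6 4.3 0 0 0 0;0 4.6 4.3 0 0 0 0;0 4.6 4.3 0 0 0 0'; python3 -m inch '0.5 0 0 0 0 0 0;0.5 0 0 0 0 0 0;0.5 0 0 0 0 0 0;0.5 0 0 0 0 0 0;0.5 0 0 5 0 0 0;0.5 0 0 10 0 0 0;0.5 -3 -6 15 0 0 0;0.5 -5 -12 20 0 0 0;0.5 -5 -18 20 0 0 0;0.5 -5 -22 20 0 0 0;0.5 -5 -22 20 0 0 0'
python3 - <<'E'
from h import *
f=grab_frame("side");S=grab_frame("scene")
save(f,"e1.png",(100,160,380,440),2.1);save(S,"e2.png",(300,140,460,300),3.6)
a,b=[cv2.imread("pics/e%d.png"%i) for i in (1,2)];h=min(a.shape[0],b.shape[0]);im=np.hstack([a[:h],b[:h]]);s=800/im.shape[1];cv2.imwrite("pics/e3.png",cv2.resize(im,None,fx=min(s,1),fy=min(s,1)))
for n,fr in (("scene",S),("side",f)): pp(n,fr,"lever_grip",.087,1);pp(n,fr,"jar",0,1);pp(n,fr,"scoop",0,1);pp(n,fr,"weight",0,1)
E
```

```text
t: 45.92
eef_pos: [0.569, 0.2982, 0.0756]
ee_rot: [-3.141, -0.002, -2.191]
force: [2.1, 0.5, -7.3]
width: 0.018
t: 47.3
eef_pos: [0.5186, 0.0753, 0.2771]
ee_rot: [-3.14, 0.0, -2.194]
force: [0.8, 0.3, -0.4]
width: 0.0435
scene lever_grip 0.75 [422.7 185.8] [0.5706 0.3038 0.087 ]
scene jar 0.81 [166.2 174.6] [ 0.3753 -0.4024  0.    ]
scene scoop 0.81 [260.  287.1] [ 0.7717 -0.1595  0.    ]
scene weight 0.61 [366.9 278.8] [0.7817 0.1128 0.    ]
side lever_grip 0.7 [169.7 346.9] [0.5666 0.2995 0.087 ]
side jar 0.66 [406.2 209.3] [ 0.3734 -0.4031  0.    ]
side scoop 0.92 [233.  215.2] [ 0.7559 -0.1579  0.    ]
side weight 0.63 [154.  279.3] [0.7709 0.1264 0.    ]
```

View pics/e3.png

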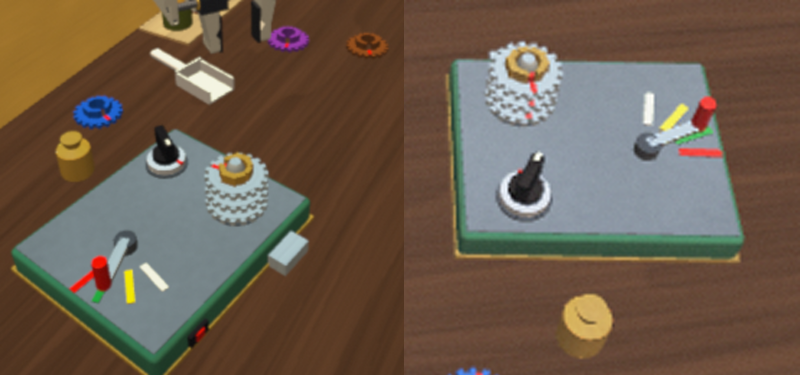

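The views show three flush cogs, the knob marks apart, and the lever over the green mark, with bystanders unmoved. One last overhead check of the lever, using its mark angles.

```bash
python3 -m inch '0.5 0 6 0 0 0 0;0.5 0 12 0 0 0 0;0.5 0 18 0 0 0 0;0.5 0.2 21 0 0 0 0;0.5 0.2 21 0 0 0 0;0.5 0.2 21 0 0 0 0'
python3 - <<'E'
from h import *
f=grab_frame("wrist");save(f,"z.png",s=1.4)
hsv=cv2.cvtColor(f["pixels"],cv2.COLOR_RGB2HSV)
piv=np.array([.584,.2336])
for n,lo,hi in (("yellow",(24,150,150),(34,255,255)),("green",(50,150,120),(75,255,255)),("red",(0,150,120),(8,255,255))):
    m=cv2.inRange(hsv,lo,hi);k,l,s,c=cv2.connectedComponentsWithStats(m)
    for i in range(1,k):
        if s[i][4]>25:
            w=at_z(f,c[i],.051)[:2];h=at_z(f,c[i],.095)[:2]
            print(n,s[i],w.round(4),"lever",[round(float(np.radians(172.2)-np.arctan2(*(x-piv)[::-1])),2) for x in (w,h)])
E
```

```text
t: 48.55
eef_pos: [0.5209, 0.2886, 0.2749]
ee_rot: [-3.142, -0.003, -2.189]
force: [0.3, -1.3, -0.1]
width: 0.0438
yellow [417  90  49  46 739] [0.4837 0.0797] lever [5.15, 5.17]
yellow [265 153  14  37 242] [0.545  0.2814] lever [0.75, 0.76]
yellow [377 265   4  13  31] [0.3552 0.2429] lever [-0.1, -0.09]
yellow [177 268   3  15  27] [0.505  0.4621] lever [1.1, 1.1]
yellow [177 291   6  15  40] [0.4776 0.4837] lever [1.03, 1.03]
yellow [375 293   6  13  35] [0.3191 0.266 ] lever [-0.01, -0.01]
red [382  14   7   9  31] [0.6072 0.0838] lever [4.42, 4.43]
red [414  85  11  13  71] [0.5203 0.0897] lever [4.99, 5.01]
red [424  96  11   8  41] [0.5057 0.0842] lever [5.06, 5.07]
red [219 133  36  22 236] [0.595  0.2964] lever [1.61, 1.58]
red [237 161  18  18 238] [0.5645 0.3057] lever [1.17, 1.16]
```

View pics/z.png

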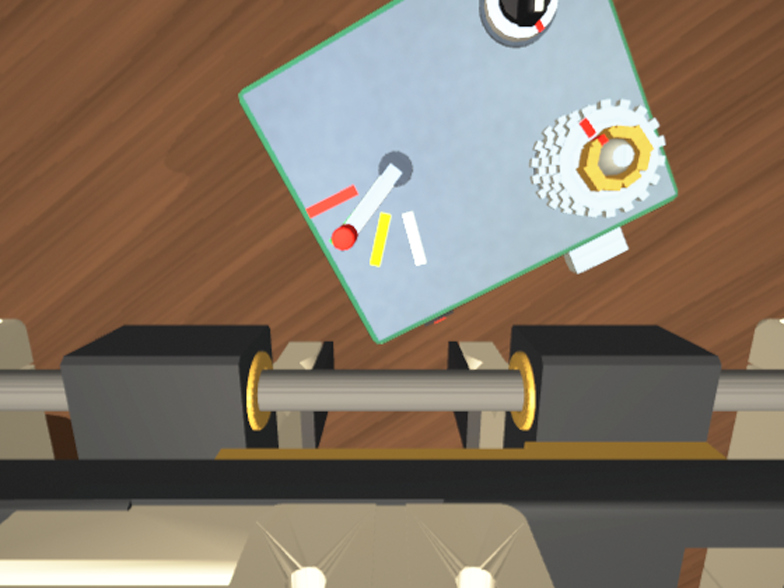

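The lever arm fully covers the green mark, with the handle at (344,238) and an angle of about 1.17. I'm handing the job in.

```bash
python3 -c "
from station import arm
print(arm.job_done())"
```

```text
the job is handed in; nothing more can be done
None
```

The job is done and handed in at about 49 s of the 210 s allowed. All steps were done in the order asked.

- **Lever to white:** the last overhead look before the cogs showed the arm over the white mark.
- **Cogs:** all three steel cogs on the counter are on the hub, collar up, keyways on the key.
  - The second and third undersides came to about 80 mm and 102 mm above the counter, which is fully home.
  - The first stopped about 3 mm higher than I expected with 44 N of contact force. The second cog's height showed it had in fact seated.
- **T-knob:** turned clockwise about 2.14 rad. The white mark ended about 34° past the red one, so roughly 0.55 rad of slip, inside the 0.2 to 1.4 window. The moment reading did not show the slip; I judged it from the picture.
- **Lever to green:** the last overhead look showed the arm covering the green mark, at a measured 1.17 (target 1.20). The same measurement read the yellow mark as 0.75 rather than 0.70, so it may be off by about 0.05.
- **Jar, scoop and weight:** read within about 1 cm of where they were at the start, which is about the scatter of the readings; I never touched them.

No grip slip, and neither cog still on the counter had moved more than 1 mm when I re-measured.

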